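Snap the last caster into a wheelboard

TASK

The small wheelboard lying upside down on the worktop still lacks one of its four casters. Take the caster that stands in the cardboard carton, put its stem into the empty socket and press it straight down until the socket's spring jaws snap round the neck of the stem and the caster sits fully home; leave the other things where they lie. Do not let go: finish while still gripping the caster and firmly pressing it home.

Things in the scene. Friction and masses are not known exactly. Their poses are not given: they have to be found in the camera images.
- wheelboard: Wheelboard lying upside down, fixed: plywood deck 206 x 276 x 12 mm (origin centre of underside, x along the 206 mm side) with a wooden block 56 x 56 x 45 mm on each corner, centres at x +-70, y +-105 mm. Three blocks carry a caster, wheel up (tops 124 mm above the worktop); the fourth has an empty socket. Which corner is empty changes. A 32 mm high batten runs between them.
- open_block: The wooden corner block with the empty socket, fixed to the wheelboard; origin at the centre of its underside, 12 mm above the worktop, axes as the wheelboard's. On top a 42 mm square steel socket flange, upper face 60 mm above the worktop; the hole is deeper than the stem. In it, 27 mm below the mouth, two rounded nylon spring jaws face each other along x, 7.8 mm apart.
- socket (a point): Centre of the empty socket's mouth, on the flange's upper face, 60 mm above the worktop; z up along its axis. Hole 13 mm wide. Forcing the stem's ball between the jaws takes 10 to 16 N, building up while the caster's seating face is 10 to 6 mm above the flange; then the force suddenly drops, the jaws close behind the ball and the rest is easy until the seating face meets the flange.
- jaw_a (a joint): Spring jaw on the +x side of the empty socket: outward displacement in m, 0 at rest, about 0.0016 when forced apart by the ball, 0 again when it has closed round the neck.
- jaw_b (a joint): Spring jaw on the -x side of the empty socket: outward displacement in m, 0 at rest, about 0.0016 when forced apart by the ball, 0 again when it has closed round the neck.
- caster: Loose caster, about 0.16 kg, upside down in the carton. Origin: centre of its round seating face (32 mm wide); z up. Stem along -z, 11 mm thick, 38 mm long, ending in an 11 mm ball below a 6 mm neck. Above: steel fork 27 mm wide over its flat cheeks (along y), 7 to 40 mm up, x -14 to 12 mm; 50 mm wheel, axle at x = 16 mm, top 64 mm up. One rigid piece; any swivel angle will do.
- grip (a point): On the caster between the two fork cheeks, 29 mm above the seating face and 2 mm to -x of the stem's axis: a good place to grip from above, the fingers closing along the caster's y on the 27 mm wide fork.
- stem_tip (a point): The lower end of the caster's stem, 38 mm below its seating face.
- carton: Cardboard carton, 154 x 154 x 50 mm, fixed; origin at the centre of its underside. Its insert, 46 mm above the worktop, has four 15 mm holes 35 mm either side of the middle; the caster stands in one with its seating face on the insert and its stem in the hole, the others are empty.
- screw_box_b: Bystander: upright carton of fixings, 50 x 85 x 60 mm, origin at the centre of its underside.
- tape_measure: Bystander: steel tape measure lying on its side, 66 x 94 x 35 mm, origin at its underside.
- screwdriver: Bystander: screwdriver, 234 mm long along its y, 28 mm thick, origin at its underside.

How it is judged:
On the way, in this order (a step that is already met when the one before it is completed fails the run):
1. the caster is lifted out of the carton, its stem clear of it (height (world z) of stem_tip above 0.055 m and contact force between the fingers and caster above 1 N), for 0.1 s.
2. the stem's end stands in the mouth of the empty socket (z of stem_tip in the frame of socket below -0.004 m and horizontal distance between stem_tip and socket below 0.005 m), for 0.05 s.
At the end, for the whole second after the job is handed in: The caster's seating face is within 1.5 mm of the socket flange, its stem within 2.5 mm of the socket's axis and upright within 0.05 rad, both jaws have closed again (under 0.8 mm), the gripper is still round the fork and the caster is pressed on the socket with more than 5 N, at rest (z of caster in the frame of socket below 0.0015 m and horizontal distance between caster and socket below 0.0025 m and angle between the z axis of caster and the z axis of socket, either way round below 0.05 rad and value of joint each of jaw_a, jaw_b below 0.0008 m and contact force between caster and open_block above 5 N and contact force between the fingers and caster above 3 N and distance between the grasp point and grip below 0.035 m and linear speed of caster below 0.02 m/s); the arm keeps its last pose, push and grip.
It fails at once if a bystander (box of fixings, tape measure, screwdriver) is shifted by more than 30 mm (distance of any of screw_box_b, tape_measure, screwdriver from where it was at the start of the episode above 0.03 m).
It also fails if it takes over 48 s, if anything falls off the work surface, if the arm or the gripper's body presses on something with over 40 N, if the wrist force passes 120 N, or if a joint passes its speed limit or range.

ROBOT

A 7-joint arm with a two-finger parallel gripper is mounted at the origin on a cart in front of the work surface, level with it; the furniture and walls round the work are solid. World frame = base frame: x ahead of the robot, y to its left, z up, the work surface at z = 0. Lengths are in m, angles in rad, forces in N, time in s.
With the tool pointing down it reaches from about 0.4 to 0.85 m from the base axis. Payload 10.4 kg.
Tool frame: the origin (TCP) lies on the centre line of the jaws, within the pads' length; the fingertips stand 17 mm ahead of it and the grasp point (between the pads) lies 2 mm behind it; z points along the fingers, y is the line along which they close (so a half turn about z gives the same grasp; the last joint's range is limited). The gripper opens to 85 mm and grips with 20 to 120 N. Pads are 22 mm wide; open, the fingers measure 114 mm over their backs; the gripper's body (76 mm by 85 mm) begins 54 mm behind the grasp point. The pads swing forward as they close: fully open they stand 13 mm farther back than shut.
Start: joints at [-0.023, 0.332, -0.065, 1.46, 0.022, 1.35, -0.088], TCP at [0.625, 0, 0.248] pointing down, gripper open.
Joint ranges: [-2.6, 2.6], [-0.5, 2.12], [-1.47, 1.34], [0.16, 2.42], [-1.27, 4.41], [0.06, 2.06], [-2.6, 2.6]. Speed limits (rad/s): [2.22, 2.22, 2.79, 2.79, 3.14, 3.14, 3.14].

INTERFACE

Orientations are given as a unit quaternion [x, y, z, w].
In Python, from workcell import get_obs, optics, job gives the robot as it stands. The module is installed in compiled form; this text tells all that it offers.
- The arm moves only by the tool send_rows, never from a script. Its argument "plan" is a list that holds one entry, the list of rows, each a list of 7 numbers: the turn, a rotation vector about the tool's x, y, z in units of 1.5 rad (1.0 is 1.5 rad), then the shift along the tool's x, y, z in units of 20 cm (1.0 is 20 cm), then the opening, from 0 (shut) to 1 (fully open). A call has 1 to 20 rows; each row shifts and turns the commanded pose from where the row before left it, along the tool's axes as they then stand; what a row does not reach is not made up. A row lasts 1/12 s, in which the tool goes at most 41.7 mm and 7.16 degrees, less where a joint would pass 70% of its speed; a pose out of reach is approached as far as the arm can. A call with a number of a shift or a turn outside -1 to 1 is refused whole. A call with a gripper value outside its range is refused whole. The fingers move at their own pace and stop on an object; "squeeze" is the grip in N (left out, the last holds). Time passes only in rows, so rows that do not move let the fingers close. It gives the time, the measured TCP pose, the force, the opening and the grip force at its end, in the units of the state.
- get_obs(): the state, without advancing time (a new reading comes with each control period).
- optics.camera(name): name is "scene" or "side" or "wrist"; returns the picture (384x512x3 uint8, red, green, blue); there is no depth.
- optics.get_calibration(name): a dict with "intrinsics" (3x3 intrinsics, pixels), "world_from_camera" (4x4, takes a point from camera to world coordinates); the wrist camera has in their place "T_tool_cam" (4x4, takes a point from camera to tool coordinates, whose origin is the TCP and whose axes are the flange's). Camera axes: x right, y up, looking along -z (the intrinsics and any distortion apply to the point x, -y, -z); pixel columns grow to the right and rows downward; lengths in m; the calibration is good to about 2 mm. A picture is of the moment at which its call begins: read the wrist's pose just before it. get_calibration takes no time and is no camera call.
- job.hand_in(): hands the job in; it is judged then, once.
The state is a dict: "clock": time; "joint_pos": joint angles; "joint_velocities": joint speeds; "tau": joint torques, N m; "position": TCP position; "ee_rot": TCP orientation; "ft_force": force on the tool from outside, world axes, zero at the start; "torque": the same for the moment, N m; "grip_width": opening from 0.0 (shut) to 1.0 (fully open); "grasp_force": force on a finger pad.
Only numpy, scipy, OpenCV 4.12 (cv2) and the standard library are available. Lean on these libraries where they do the work, as an engineer would, in place of code of your own. Each camera call takes 0.05 s, during which the arm holds its last target. There are 200 camera calls.

## Working session

There is one attempt and no reset: what is moved stays moved. The work goes in short steps, Python scripts to look and compute and a tool call to move; the robot and the scene stay as the last step left them, time stands still between calls to the robot, and variables do not carry over. Pictures are saved under pics/ and viewed, at most 10 in all, crops included, and the job is handed in when it is done.

Besides the shell and the picture viewer there is one more tool, called as name(argument=value, ...), one argument or row to a line, values as JSON. send_rows: Moves the arm, as the interface text tells. Its arguments: {"type":"object","properties":{"plan":{"type":"array"},"squeeze":{"type":"number"}},"required":["plan"]}

```bash
mkdir -p pics; python3 - <<'E'
from workcell import get_obs, optics, job
import cv2,numpy as np
print(get_obs())
for n in ["scene","side","wrist"]:
    im=optics.camera(n); cv2.imwrite(f"pics/{n}0.png",im[:,:,::-1]); c=optics.get_calibration(n); print(n,c)
E
```

```text
{'clock': 0.0, 'joint_pos': array([-0.02256233,  0.33285823, -0.06469011,  1.46096939,  0.02160595,
        1.3498839 , -0.08851271]), 'joint_velocities': array([-1.21457402e-03,  9.26065439e-04, -1.21125580e-03,  1.49047987e-04,
        1.00370695e-03, -3.43039119e-05, -2.46636322e-04]), 'tau': array([ 4.98105128e-04, -6.25449800e+01,  4.97091911e-02, -3.91610491e+01,
        1.63588714e-02,  9.83294769e-03, -6.01235030e-06]), 'position': array([ 6.24641791e-01, -3.59173650e-05,  2.47511003e-01]), 'ee_rot': array([ 7.07119627e-01,  7.07093577e-01, -5.29305118e-04, -4.75634954e-04]), 'ft_force': array([-0.22704694, -0.07746757,  0.16728965]), 'torque': array([ 0.00714991,  0.00066322, -0.01393599]), 'grasp_force': 0.0, 'grip_width': 1.0037671399645347}
scene {'intrinsics': array([[427.31186797,   0.        , 251.47125353],
       [  0.        , 427.31186797, 193.20574332],
       [  0.        ,   0.        ,   1.        ]]), 'world_from_camera': array([[ 0.4194612 , -0.45617695,  0.78482794,  1.4456889 ],
       [ 0.90776755,  0.20771983, -0.36443181, -0.38426587],
       [ 0.0032210
[... 379 characters left out ...]
365, -0.55989461,  0.69874208,  0.97574051],
       [ 0.01636152,  0.7751595 ,  0.63155369,  0.92698652],
       [ 0.        ,  0.        ,  0.        ,  1.        ]])}
wrist {'intrinsics': array([[307.33748568,   0.        , 254.21277212],
       [  0.        , 307.33748568, 191.67869689],
       [  0.        ,   0.        ,   1.        ]]), 'T_tool_cam': array([[ 7.18263925e-04,  9.63505826e-01,  2.67686399e-01,
         6.75329851e-02],
       [ 9.99999103e-01, -9.94716386e-04,  8.97138418e-04,
         1.08094299e-04],
       [ 1.13067014e-03,  2.67685514e-01, -9.63505676e-01,
        -1.26658650e-01],
       [ 0.00000000e+00,  0.00000000e+00,  0.00000000e+00,
         1.00000000e+00]])}
```

```bash
python3 -c "
import cv2,numpy as np
a=[cv2.imread(f'pics/{n}0.png') for n in ['scene','side']]
cv2.imwrite('pics/c1.png',cv2.resize(a[0],(800,600)));cv2.imwrite('pics/c2.png',cv2.resize(a[1],(800,600)))"
```

```text
(no output)
```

View pics/c1.png

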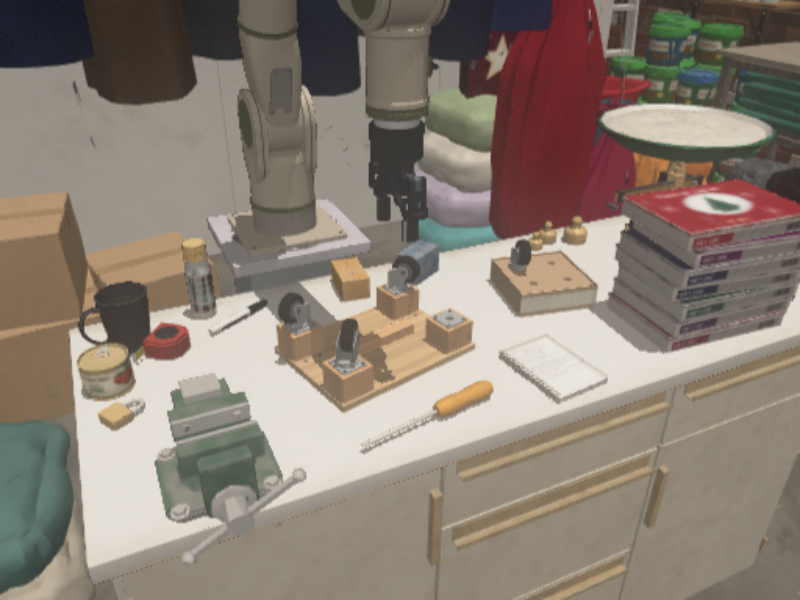

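View pics/c2.png

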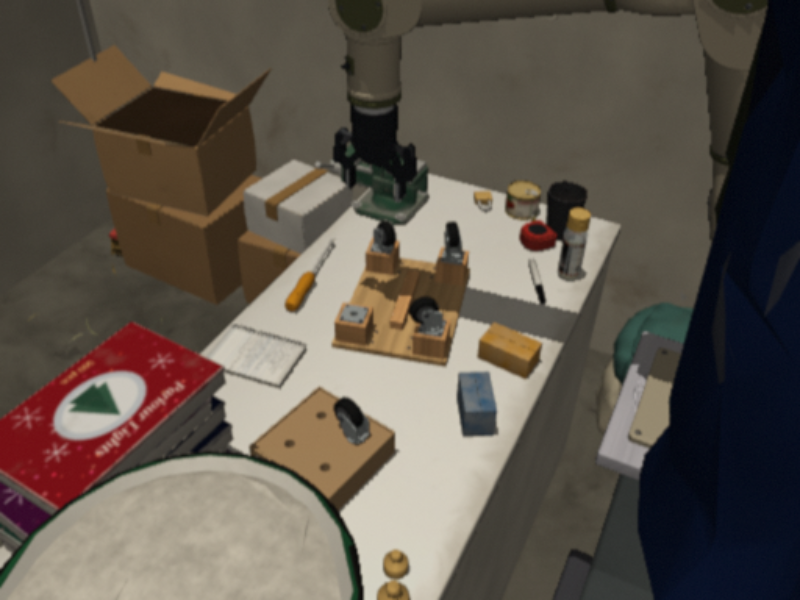

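View pics/wrist0.png

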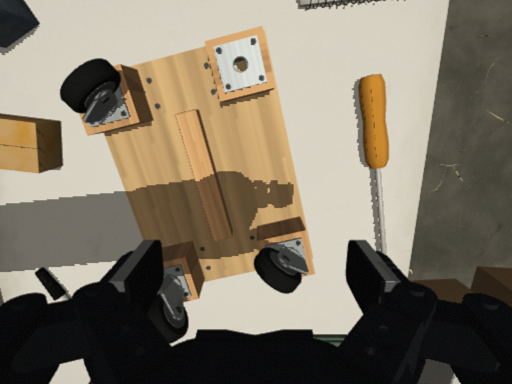

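The wrist view shows the empty socket at pixel (240,65), on the wheelboard's +x,+y corner. The side view (in 800x600 pixels) shows the carton with three empty holes at (321,414), (289,443) and (325,467). The caster stands in the fourth hole, at about (357,438).

```bash
cat > h.py <<'E'
from workcell import get_obs, optics, job
import cv2,numpy as np
from scipy.spatial.transform import Rotation as R
def pose(o=None):
    o=o or get_obs(); T=np.eye(4); T[:3,:3]=R.from_quat(o["ee_rot"]).as_matrix(); T[:3,3]=o["position"]; return T
def cast(name,uv,z,T=None):
    c=optics.get_calibration(name); W=c["world_from_camera"] if name!="wrist" else T@c["T_tool_cam"]
    K=c["intrinsics"]; d=np.linalg.inv(K)@[uv[0],uv[1],1.]; d=W[:3,:3]@[d[0],-d[1],-d[2]]
    return W[:3,3]+d*(z-W[2,3])/d[2]
def proj(name,p,T=None):
    c=optics.get_calibration(name); W=c["world_from_camera"] if name!="wrist" else T@c["T_tool_cam"]
    q=np.linalg.inv(W)@np.r_[p,1]; q=c["intrinsics"]@[q[0],-q[1],-q[2]]; return q[:2]/q[2]
E
python3 - <<'E'
from h import *
T=pose(); print("socket",cast("wrist",(240,65),.06,T))
for p in [(321,414),(289,443),(325,467)]: print(cast("side",np.array(p)*.64,.046))
print(cast("side",np.array((354,316))*.64,.06),cast("scene",np.array((449,318))*.64,.06))
E
```

```text
socket [0.61069457 0.10547158 0.06      ]
[0.54379334 0.32636932 0.046     ]
[0.55644435 0.39638477 0.046     ]
[0.48683968 0.40964224 0.046     ]
[0.60241175 0.11715891 0.06      ] [0.6135548  0.10657179 0.06      ]
```

send_rows(
  plan=[
    [[0,0,0,0.15,-0.075,0,1],[0,0,0,0.15,-0.075,0,1],[0,0,0,0.15,-0.075,0,1],[0,0,0,0.15,-0.075,0,1],[0,0,0,0.15,-0.075,0,1],[0,0,0,0.15,-0.075,0,1],[0,0,0,0.15,-0.075,0,1],[0,0,0,0.15,-0.075,0,1],[0,0,0,0.15,-0.075,0,1],[0,0,0,0.15,-0.075,0,1],[0,0,0,0,0,0,1],[0,0,0,0,0,0,1],[0,0,0,0,0,0,1]],
  ],
)

```text
clock: 1.23
position: [0.4753, 0.2994, 0.2481]
ee_rot: [0.707, 0.707, -0.0, 0.0]
ft_force: [0.2, -0.2, -0.9]
grip_width: 0.997
grasp_force: 0.0
```

```bash
python3 - <<'E'
from h import *
o=get_obs(); print(o["position"],o["ee_rot"],o["clock"],o["joint_pos"])
np.save("T1.npy",pose(o))
im=optics.camera("wrist")[:,:,::-1]; cv2.imwrite("pics/w1.png",im)
E
```

```text
[0.4752711  0.29940068 0.24808696] [ 7.07183122e-01  7.07030351e-01 -2.57970587e-04  2.18849617e-04] 1.2333 [-0.4033104   0.20860855 -0.27689396  1.62097409  0.05897474  1.32062286
 -0.6893532 ]
```

View pics/w1.png

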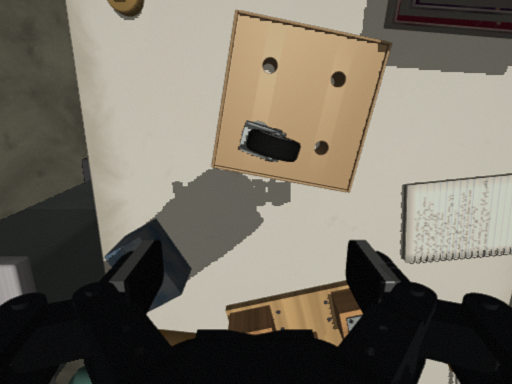

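Carton seen from above: empty holes at (270,65), (338,79) and (321,147). The caster's black wheel is centred near (272,147), with its fork starting at about (245,137), so caster +x points right and slightly down in the image.

```bash
python3 - <<'E'
from h import *
T=np.load("T1.npy"); im=cv2.imread("pics/w1.png"); g=cv2.cvtColor(im,cv2.COLOR_BGR2HSV)
H=[]
for u,v in [(270,65),(338,79),(321,147)]:
    m=(im[v-12:v+13,u-12:u+13].max(2)<120).astype(np.uint8); M=cv2.moments(m,True)
    # rim ellipse centre in insert plane
    c=max(cv2.findContours(m,0,2)[0],key=cv2.contourArea); (x,y),r=cv2.minEnclosingCircle(c)
    p=(u-12+x,v-12+y); w=cast("wrist",p,.046,T); H.append(w); print(p,r,w)
H=np.array(H); f=H[0]+H[2]-H[1]; print("4th",f, "sides",np.linalg.norm(H[0]-H[1]),np.linalg.norm(H[2]-H[1]))
print("carton yaw",np.degrees(np.arctan2(*(H[1]-H[0])[1::-1])))
m=np.zeros(im.shape[:2],np.uint8); s=im[110:175,225:312]; m[110:175,225:312]=(s.max(2)<45)
m=cv2.morphologyEx(m,cv2.MORPH_OPEN,np.ones((3,3)))
c=max(cv2.findContours(m,0,2)[0],key=cv2.contourArea); P=cv2.boxPoints(cv2.minAreaRect(c)); print(cv2.minAreaRect(c))
W=[cast("wrist",p,.1,T) for p in P]; print(np.round(W,4),np.mean(W,0))
for a,b in [(0,1),(1,2)]: d=W[b]-W[a]; print(np.linalg.norm(d),np.degrees(np.arctan2(d[1],d[0])))
# grey fork mask
cv2.imwrite("pics/w1c.png",cv2.resize(im[100:185,205:325],None,fx=6,fy=6,interpolation=cv2.INTER_NEAREST))
E
```

```text
(269.7540979385376, 64.56557369232178) 7.766358375549316 [0.49046324 0.40682715 0.046     ]
(338.0, 79.0) 8.062357902526855 [0.55937635 0.39332115 0.046     ]
(321.0, 147.5) 7.159010887145996 [0.5463094  0.32446082 0.046     ]
4th [0.47739629 0.33796682 0.046     ] sides 0.0702241255018715 0.07008915721525344
carton yaw -11.088615313538957
((272.0500183105469, 145.85000610351562), (52.493804931640625, 23.717082977294922), 18.434947967529297)
[[0.4654 0.3302 0.1   ]
 [0.4722 0.3499 0.1   ]
 [0.5164 0.3355 0.1   ]
 [0.5104 0.3152 0.1   ]] [0.49111005 0.3327404  0.1       ]
0.020821198588286297 71.0955339861058
0.046502445981625055 -18.073728392042376
```

View pics/w1c.png

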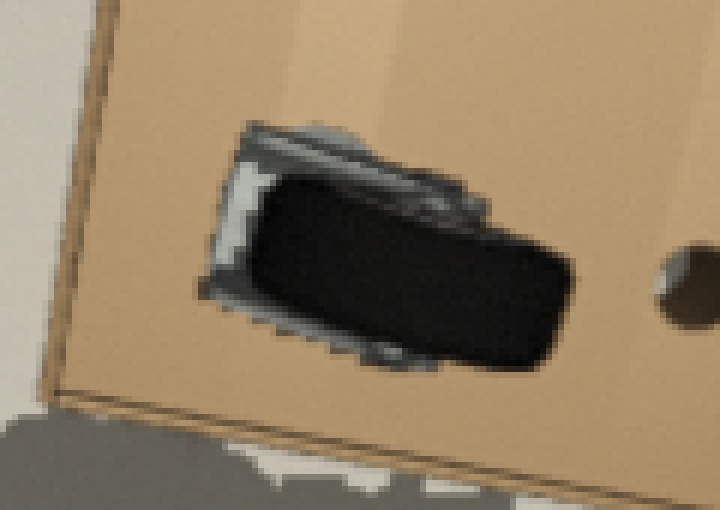

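```bash
python3 - <<'E'
from h import *
T=np.load("T1.npy")
q=lambda x,y,z: cast("wrist",(205+x/6-.5,100+y/6-.5),z,T)
def ang(a,b,o=0): d=b-a; print(np.linalg.norm(d),np.degrees(np.arctan2(d[1],d[0]))+o)
a=q(248,125,.086); b=q(203,288,.086); ang(b,a,-90); print((a+b)/2)
ang(q(545,365,.085),q(572,268,.085),-90)
ang(q(300,178,.105),q(550,243,.1))
ang(q(250,128,.086),q(485,205,.086))
for yaw in (-13,-16,-19):
  c,s=np.cos(np.radians(yaw)),np.sin(np.radians(yaw))
  for X,Y,Z in [(-14,13.5,40),(-14,-13.5,40),(-14,13.5,7),(12,13.5,40),(12,-13.5,40),(16,11,64),(16,-11,64),(41,0,39),(0,16,0)]:
    p=np.array([.4774,.338,.046])+np.array([c*X-s*Y,s*X+c*Y,Z])/1000; u=proj("wrist",p,T); print(yaw,X,Y,Z,np.round((u-[204.5,99.5])*6))
E
```

```text
0.025863118487769433 -16.168096116541975
[0.46379015 0.34200911 0.086     ]
0.01574047773603044 -13.456572478776607
0.03852510576655966 -14.81168008629659
0.03801099633615256 -17.729831899717215
-13 -14 13.5 40 [244. 126.]
-13 -14 -13.5 40 [207. 298.]
-13 -14 13.5 7 [250. 117.]
-13 12 13.5 40 [409. 165.]
-13 12 -13.5 40 [368. 335.]
-13 16 11 64 [442. 200.]
-13 16 -11 64 [405. 351.]
-13 41 0 39 [568. 293.]
-13 0 16 0 [333. 120.]
-16 -14 13.5 40 [250. 122.]
-16 -14 -13.5 40 [203. 293.]
-16 -14 13.5 7 [255. 114.]
-16 12 13.5 40 [413. 170.]
-16 12 -13.5 40 [363. 338.]
-16 16 11 64 [445. 207.]
-16 16 -11 64 [399. 355.]
-16 41 0 39 [564. 306.]
-16 0 16 0 [337. 121.]
-19 -14 13.5 40 [256. 119.]
-19 -14 -13.5 40 [200. 287.]
-19 -14 13.5 7 [260. 111.]
-19 12 13.5 40 [416. 176.]
-19 12 -13.5 40 [357. 341.]
-19 16 11 64 [447. 214.]
-19 16 -11 64 [394. 359.]
-19 41 0 39 [559. 319.]
-19 0 16 0 [342. 122.]
```

Caster yaw is about −15.5° and its origin is at (0.4774, 0.338). I'll turn the tool so the fingers close along the caster's y, pre-closing them partly.

send_rows(
  plan=[
    [[0,0,-0.0722,0,0,0,0.65],[0,0,-0.0722,0,0,0,0.65],[0,0,-0.0722,0,0,0,0.65],[0,0,-0.0722,0,0,0,0.65],[0,0,-0.0722,0,0,0,0.65],[0,0,-0.0722,0,0,0,0.65],[0,0,-0.0722,0,0,0,0.65],[0,0,-0.0722,0,0,0,0.65],[0,0,-0.0722,0,0,0,0.65],[0,0,-0.0722,0,0,0,0.65],[0,0,-0.0722,0,0,0,0.65],[0,0,-0.0722,0,0,0,0.65],[0,0,0,0,0,0,0.65],[0,0,0,0,0,0,0.65]],
  ],
)

```text
clock: 2.45
position: [0.4757, 0.2988, 0.2482]
ee_rot: [0.138, 0.99, -0.0, 0.0]
ft_force: [-0.1, 0.4, 0.4]
grip_width: 0.649
grasp_force: 0.0
```

```bash
cat >> h.py <<'E'
def to(p,yaw_y=None):
    T=pose(); d=T[:3,:3].T@(np.array(p)-T[:3,3]); y=T[:3,1]
    print("pos",T[:3,3].round(4),"yaw of tool y",np.degrees(np.arctan2(y[1],y[0])).round(2),"z axis",T[:3,2].round(4),"shift m",d.round(4),"units",(d/.2).round(4))
E
python3 - <<'E'
from h import *
to([.4755,.3385,.20]); o=get_obs(); print(o["joint_pos"],o["clock"],o["grip_width"]); 
E
```

```text
pos [0.4757 0.2988 0.2482] yaw of tool y 74.15 z axis [ 0.e+00 -3.e-04 -1.e+00] shift m [0.011  0.0381 0.0482] units [0.0552 0.1905 0.2411]
[-0.29493146  0.22031997 -0.40193124  1.61501738  0.08852283  1.32438791
  0.58435311] 2.45 0.6494348081256897
```

send_rows(
  plan=[
    [[0,0,0,0.0138,0.0475,0.1,0.65],[0,0,0,0.0138,0.0475,0.1,0.65],[0,0,0,0.0138,0.0475,0.1,0.65],[0,0,0,0.0138,0.0475,0.1,0.65],[0,0,0,0,0,0.05,0.65],[0,0,0,0,0,0,0.65],[0,0,0,0,0,0,0.65]],
  ],
)

```text
clock: 3.03
position: [0.4749, 0.3387, 0.1585]
ee_rot: [0.136, 0.991, -0.0, -0.0]
ft_force: [1.4, -0.7, 0.4]
grip_width: 0.649
grasp_force: 0.0
```

```bash
python3 - <<'E'
from h import *
to([.4755,.3385,.073]); T=pose(); np.save("T2.npy",T)
im=optics.camera("wrist")[:,:,::-1].copy(); cv2.imwrite("pics/w2.png",im)
c,s=np.cos(np.radians(-15.5)),np.sin(np.radians(-15.5))
for X,Y,Z in [(-14,13.5,40),(-14,-13.5,40),(0,16,0),(0,-16,0),(-16,0,0),(16,11,64),(16,-11,64)]:
    p=np.array([.4774,.338,.046])+np.array([c*X-s*Y,s*X+c*Y,Z])/1000; u=proj("wrist",p,T); print(X,Y,Z,u.round(1)); cv2.circle(im,tuple(int(v) for v in u.round()),1,(0,0,255),-1)
cv2.imwrite("pics/w2d.png",cv2.resize(im[120:384,140:390],None,fx=2.2,fy=2.2,interpolation=cv2.INTER_NEAREST))
E
```

```text
pos [0.4749 0.3387 0.1585] yaw of tool y 74.32 z axis [-3.e-04 -7.e-04 -1.e+00] shift m [-0.0006  0.      0.0855] units [-3.000e-03  2.000e-04  4.274e-01]
-14 13.5 40 [274.7 193.2]
-14 -13.5 40 [234.6 193.3]
0 16 0 [274.3 196.4]
0 -16 0 [234.9 196.5]
-16 0 0 [254.6 177.2]
16 11 64 [272.4 249.9]
16 -11 64 [237.1 250. ]
```

View pics/w2d.png

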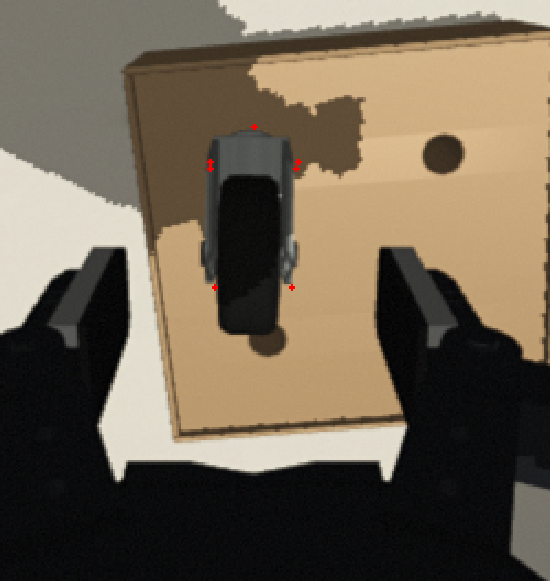

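The caster sits centred between the open fingers (fork about 250 px across, expected 254), a 1–2 mm offset. Next: descend and grip.

send_rows(
  plan=[
    [[0,0,0,-0.003,-0.006,0.0855,0.65],[0,0,0,0,0,0.0855,0.65],[0,0,0,0,0,0.0855,0.65],[0,0,0,0,0,0.0855,0.65],[0,0,0,0,0,0.0855,0.65],[0,0,0,0,0,0,0.65],[0,0,0,0,0,0,0.65],[0,0,0,0,0,0,0],[0,0,0,0,0,0,0],[0,0,0,0,0,0,0],[0,0,0,0,0,0,0],[0,0,0,0,0,0,0],[0,0,0,0,0,0,0],[0,0,0,0,0,0,0],[0,0,0,0,0,0,0]],
  ],
  squeeze=70,
)

```text
clock: 4.33
position: [0.4757, 0.3387, 0.0747]
ee_rot: [0.135, 0.991, 0.001, 0.001]
ft_force: [-0.9, -1.1, 6.9]
grip_width: 0.305
grasp_force: 68.7
```

send_rows(
  plan=[
    [[0,0,0,0,0,-0.05,0],[0,0,0,0,0,-0.1,0],[0,0,0,0,0,-0.1,0],[0,0,0,0,0,-0.1,0],[0,0,0,0,0,-0.1,0],[0,0,0,0,0,-0.05,0],[0,0,0,0,0,0,0],[0,0,0,0,0,0,0]],
  ],
)

```text
clock: 5.0
position: [0.4749, 0.3383, 0.173]
ee_rot: [0.135, 0.991, 0.0, 0.0]
ft_force: [-0.6, -0.6, -2.3]
grip_width: 0.305
grasp_force: 69.3
```

```bash
python3 - <<'E'
from h import *
im=cv2.imread("pics/wrist0.png")
# flange: bright grey quad
s=im[25:105,200:280]; hsv=cv2.cvtColor(s,cv2.COLOR_BGR2HSV); m=((hsv[...,1]<45)&(hsv[...,2]>110)).astype(np.uint8)
cs=[c for c in cv2.findContours(m,0,2)[0]]; c=max(cs,key=cv2.contourArea); print([cv2.contourArea(x) for x in cs if cv2.contourArea(x)>50], cv2.boundingRect(c))
r=cv2.minAreaRect(c); print(r)
h=(s.max(2)[25:55,28:55]<110).astype(np.uint8); c=max(cv2.findContours(h,0,2)[0],key=cv2.contourArea); hc=cv2.minEnclosingCircle(c); hp=(200+28+hc[0][0],25+25+hc[0][1]); print(hp,hc[1])
T0=np.eye(4); T0[:3,:3]=R.from_quat([.70711963,.70709358,-.00052931,-.00047563]).as_matrix(); T0[:3,3]=[.62464,-.00004,.24751]
print(cast("wrist",hp,.06,T0),cast("wrist",(200+r[0][0],25+r[0][1]),.06,T0))
to([.611,.106,.21]); o=get_obs(); print(o["joint_pos"],o["ft_force"],o["grip_width"],o["grasp_force"])
E
```

```text
[2022.0, 997.0] (14, 10, 53, 57)
((40.147064208984375, 38.58823776245117), (47.779518127441406, 45.11162567138672), 75.96376037597656)
(240.0, 63.5) 6.946321964263916
[0.61058146 0.10705557 0.06      ] [0.6107204  0.10697759 0.06      ]
pos [0.4749 0.3383 0.173 ] yaw of tool y 74.46 z axis [ 7.e-04  3.e-04 -1.e+00] shift m [-0.1934 -0.1873 -0.037 ] units [-0.9671 -0.9363 -0.1849]
[-0.35368888  0.32359163 -0.41411186  1.65540524  0.13848442  1.19089218
  0.49945331] [-0.64977381 -0.57063364 -2.2744006 ] 0.3051663860605415 69.30068850517273
```

send_rows(
  plan=[
    [[0,0,0,-0.05,-0.05,0,0],[0,0,0,-0.119,-0.1166,0,0],[0,0,0,-0.119,-0.1166,0,0],[0,0,0,-0.119,-0.1166,0,0],[0,0,0,-0.119,-0.1166,0,0],[0,0,0,-0.119,-0.1166,0,0],[0,0,0,-0.119,-0.1166,0,0],[0,0,0,-0.119,-0.1166,0,0],[0,0,0,-0.07,-0.0665,0,0],[0,0,0,0,0,0,0],[0,0,0,0,0,0,0],[0,0,0,0,0,0,0],[0,0,0,0,0,0,0]],
  ],
)

```text
clock: 6.08
position: [0.6076, 0.109, 0.1721]
ee_rot: [0.134, 0.991, 0.0, -0.001]
ft_force: [0.3, 0.8, -1.3]
grip_width: 0.305
grasp_force: 69.3
```

```bash
python3 - <<'E'
from h import *
to([.6088,.1075,.14]); T=pose(); np.save("T3.npy",T)
ims={n:optics.camera(n)[:,:,::-1].copy() for n in ["wrist","scene","side"]}
tip=(T@[-.0019,0,.065,1])[:3]; so=np.array([.6106,.1070,.06]); print("tip",tip)
out=[]
for n,i in ims.items():
    cv2.imwrite(f"pics/{n}3.png",i)
    a,b=proj(n,tip,T),proj(n,so,T); print(n,a,b)
    cx,cy=((a+b)/2).round().astype(int); w=40 if n!="wrist" else 60
    out.append(cv2.resize(i[cy-w:cy+w,cx-w:cx+w],(400,400),interpolation=cv2.INTER_CUBIC)); print(cx-w,cy-w,400/(2*w))
cv2.imwrite("pics/v3.png",cv2.resize(np.hstack(out[1:]),(800,400))); cv2.imwrite("pics/v3w.png",out[0])
E
```

```text
pos [0.6076 0.109  0.1721] yaw of tool y 74.58 z axis [-1.2e-03  4.0e-04 -1.0e+00] shift m [-0.0016 -0.0011  0.0321] units [-0.0079 -0.0056  0.1607]
tip [0.60937116 0.10851532 0.10713405]
wrist [254.57846973 215.71696039] [253.08835812 197.7234774 ]
194 147 3.3333333333333335
scene [288.05872841 187.06721636] [286.95938677 202.95362265]
248 155 5.0
side [225.46349129 186.30415852] [225.75974129 199.17268948]
186 153 5.0
```

View pics/v3.png

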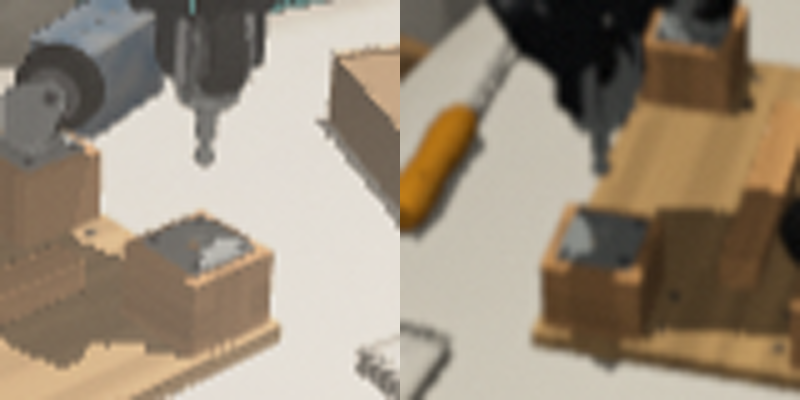

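View pics/v3w.png

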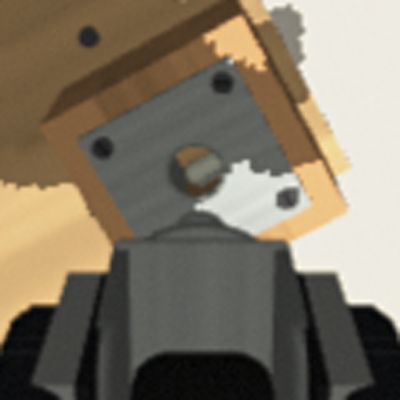

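The wrist view shows the socket hole at px (254,198) and the seating disc's edge at about (255,210), with the fork centred. Scene and side show the stem tip nearly straight above the flange: tip at (289,188) in scene and (226,188) in side.

```bash
python3 - <<'E'
from h import *
T=np.load("T3.npy")
im=cv2.imread("pics/wrist3.png").astype(int)
for x in [-.0039,-.0019,0]: print("seat edge",x,proj("wrist",(T@[x+.016,0,.027,1])[:3],T))
hp=cast("wrist",(194+199/3.333-.35,147+171/3.333-.35),.06,T); print("hole B",hp)
p=cast("wrist",(194+198/3.333,147+170/3.333),.06,T);print(p)
# flange corners from wrist crop (400px): left, top, right corners visible
C=[(78,138),(232,62),(318,203)]
Q=[cast("wrist",(194+a/3.333-.35,147+b/3.333-.35),.06,T) for a,b in C]; print(np.round(Q,4),(Q[0]+Q[2])/2,np.linalg.norm(Q[0]-Q[1]),np.linalg.norm(Q[2]-Q[1]))
g=cv2.imread("pics/wrist3.png",0); print(g[206:216,250:260])
# flange masks in scene/side
for n,(u,v) in {"scene":(287,203),"side":(226,199)}.items():
    i=cv2.imread(f"pics/{n}0.png"); s=cv2.cvtColor(i,cv2.COLOR_BGR2HSV)[v-14:v+15,u-18:u+19]; m=(s[...,1]<50).astype(np.uint8)
    k,l,st,ce=cv2.connectedComponentsWithStats(m); j=l[14,18] or 1; j=max(range(1,k),key=lambda q:st[q,4]*(np.hypot(ce[q][0]-18,ce[q][1]-14)<6)); c=ce[j]+[u-18,v-14]; print(n,"flange",c,st[j],"pred",proj(n,np.array([.6106,.107,.06])), cast(n,c,.06))
E
```

```text
seat edge -0.0039 [254.71025839 215.36684727]
seat edge -0.0019 [254.71460809 211.79725226]
seat edge 0 [254.7187669  208.38431803]
hole B [0.61084641 0.10715708 0.06      ]
[0.6108979  0.10718491 0.06      ]
[[0.5951 0.0812 0.06  ]
 [0.587  0.1218 0.06  ]
 [0.6265 0.1331 0.06  ]] [0.61079836 0.10718581 0.06      ] 0.041384320249521316 0.04106906151151254
[[ 85  83  82 102 134 146 157 186 212 217]
 [ 94  93  95 113 143 188 208 214 219 219]
 [ 97  99 142 200 206 215 220 220 218 218]
 [ 97  99 148 207 201 217 218 217 216 216]
 [ 89  80  89 115 110 126 147 179 210 213]
 [ 73  73  73  73  72  74  81  99 133 176]
 [ 74  78  79  78  76  78  75  71  76 113]
 [ 71  71  73  73  70  71  71  66  63  73]
 [ 65  66  64  64  65  66  65  66  63  61]
 [ 76  81  83  82  84  85  84  80  78  73]]
scene flange [289.12738854 197.92993631] [  0   0  37  29 628] pred [286.95938677 202.95362265] [0.5902071  0.12492169 0.06      ]
side flange [226.10144928 200.52173913] [ 10  11  17  10 138] pred [225.75974129 199.17268948] [0.60700848 0.11149966 0.06      ]
```

```bash
python3 -c "
from h import *
to([.6091,.1076,.137])"
```

```text
pos [0.6081 0.1085 0.1727] yaw of tool y 74.56 z axis [-1.e-04  2.e-04 -1.e+00] shift m [-0.0012 -0.0006  0.0357] units [-0.0062 -0.0032  0.1787]
```

send_rows(
  plan=[
    [[0,0,0,-0.006,-0.003,0.045,0],[0,0,0,0,0,0.045,0],[0,0,0,0,0,0.045,0],[0,0,0,0,0,0.045,0],[0,0,0,0,0,0,0],[0,0,0,0,0,0,0],[0,0,0,0,0,0,0],[0,0,0,0,0,0,0],[0,0,0,0,0,0,0],[0,0,0,0,0,0,0]],
  ],
)

```text
clock: 7.07
position: [0.6097, 0.1066, 0.1373]
ee_rot: [0.135, 0.991, 0.0, 0.0]
ft_force: [-0.3, 1.0, -1.5]
grip_width: 0.303
grasp_force: 69.3
```

```bash
python3 - <<'E'
from h import *
to([.6091,.1076,.1207]); o=get_obs(); print(o["ft_force"])
T=pose(); tip=(T@[-.0018,0,.0667,1])[:3]; so=np.array([.6108,.1071,.06]); print(tip)
out=[]
for n in ["scene","side"]:
    i=optics.camera(n)[:,:,::-1].copy(); a,b=proj(n,tip),proj(n,so); print(n,a,b)
    cx,cy=((a+b)/2).round().astype(int); out.append(cv2.resize(i[cy-20:cy+20,cx-20:cx+20],(400,400),interpolation=cv2.INTER_CUBIC)); print(cx-20,cy-20)
cv2.imwrite("pics/v4.png",np.hstack(out))
E
```

```text
pos [0.6097 0.1066 0.1373] yaw of tool y 74.46 z axis [ 8.e-04  1.e-04 -1.e+00] shift m [0.0009 0.0008 0.0166] units [0.0044 0.0039 0.0828]
[-0.29853146  0.98125851 -1.54221374]
[0.61150344 0.10613816 0.0705685 ]
scene [287.01858942 199.75313063] [287.02928448 202.98133247]
267 181
side [225.53291059 195.95800306] [225.6781911 199.1717899]
206 178
```

View pics/v4.png

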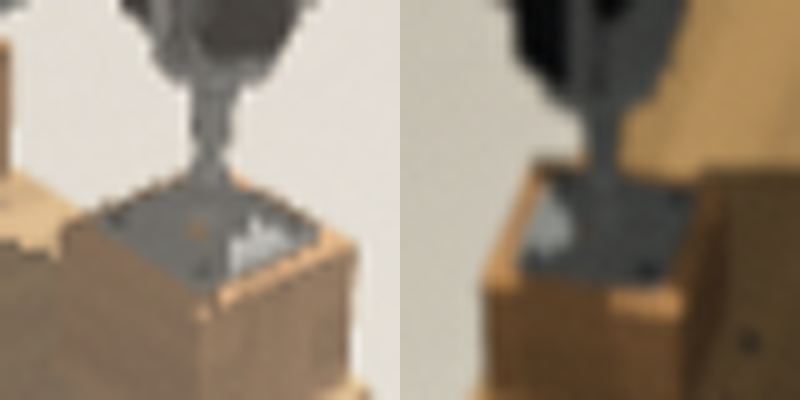

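Scene shows the stem at crop x≈210 over a flange centred at ≈209. Side shows the stem at ≈204 over ≈212, under 1 px off. A small correction, then a gentle descent into the mouth.

send_rows(
  plan=[
    [[0,0,0,0.004,0.004,0,0],[0,0,0,0,0,0,0],[0,0,0,0,0,0,0],[0,0,0,0,0,0,0],[0,0,0,0,0,0.03,0],[0,0,0,0,0,0,0],[0,0,0,0,0,0,0],[0,0,0,0,0,0,0]],
  ],
)

```text
clock: 7.83
position: [0.6088, 0.1076, 0.1306]
ee_rot: [0.135, 0.991, -0.0, -0.0]
ft_force: [0.3, -0.9, -2.1]
grip_width: 0.302
grasp_force: 69.3
```

```bash
python3 -c "
from h import *
to([.6091,.1076,.1207]); print(get_obs()['ft_force'])
optics.camera('side')
to([.6091,.1076,.1207]); print(get_obs()['ft_force'],get_obs()['torque'])"
```

```text
pos [0.6088 0.1076 0.1306] yaw of tool y 74.47 z axis [-3.e-04 -0.e+00 -1.e+00] shift m [-0.0003  0.0001  0.0099] units [-0.0013  0.0005  0.0497]
[ 0.2709938  -0.89342111 -2.11317436]
pos [0.6089 0.1076 0.1308] yaw of tool y 74.46 z axis [ 0.  0. -1.] shift m [-0.0002  0.0001  0.0101] units [-0.0008  0.0003  0.0505]
[-0.77838893 -0.09820179 -1.83372425] [0.04094586 0.02108542 0.01404893]
```

send_rows(
  plan=[
    [[0,0,0,0,0,0.01,0],[0,0,0,0,0,0.01,0],[0,0,0,0,0,0.01,0],[0,0,0,0,0,0.01,0],[0,0,0,0,0,0.01,0],[0,0,0,0,0,0,0],[0,0,0,0,0,0,0],[0,0,0,0,0,0,0]],
  ],
)

```text
clock: 8.55
position: [0.609, 0.1076, 0.1209]
ee_rot: [0.135, 0.991, 0.0, 0.0]
ft_force: [0.2, -0.4, -1.8]
grip_width: 0.302
grasp_force: 69.3
```

send_rows(
  plan=[
    [[0,0,0,0,0,0.02,0],[0,0,0,0,0,0.02,0],[0,0,0,0,0,0.02,0],[0,0,0,0,0,0.02,0],[0,0,0,0,0,0.01,0],[0,0,0,0,0,0,0],[0,0,0,0,0,0,0],[0,0,0,0,0,0,0]],
  ],
)

```text
clock: 9.22
position: [0.6091, 0.1076, 0.103]
ee_rot: [0.135, 0.991, 0.0, 0.0]
ft_force: [0.2, -0.6, -1.4]
grip_width: 0.305
grasp_force: 69.3
```

send_rows(
  plan=[
    [[0,0,0,0,0,0,0],[0,0,0,0,0,0,0],[0,0,0,0,0,0.01,0],[0,0,0,0,0,0.01,0],[0,0,0,0,0,0.01,0],[0,0,0,0,0,0.01,0],[0,0,0,0,0,0,0],[0,0,0,0,0,0,0]],
  ],
  squeeze=110,
)

```text
clock: 9.88
position: [0.6091, 0.1076, 0.0946]
ee_rot: [0.135, 0.991, 0.0, 0.0]
ft_force: [3.0, 0.2, -3.6]
grip_width: 0.299
grasp_force: 109.6
```

send_rows(
  plan=[
    [[0,0,0,0,0,0.01,0],[0,0,0,0,0,0,0],[0,0,0,0,0,0.01,0],[0,0,0,0,0,0,0],[0,0,0,0,0,0,0]],
  ],
)

```text
clock: 10.3
position: [0.6088, 0.1076, 0.0903]
ee_rot: [0.135, 0.991, 0.0, -0.0]
ft_force: [2.9, 1.5, -6.2]
grip_width: 0.298
grasp_force: 109.3
```

send_rows(
  plan=[
    [[0,0,0,0,0,0.01,0],[0,0,0,0,0,0,0],[0,0,0,0,0,0,0]],
  ],
)

```text
clock: 10.55
position: [0.6088, 0.1076, 0.0889]
ee_rot: [0.135, 0.991, -0.0, -0.0]
ft_force: [0.9, 0.1, -0.0]
grip_width: 0.296
grasp_force: 109.8
```

send_rows(
  plan=[
    [[0,0,0,0,0,0.01,0],[0,0,0,0,0,0,0],[0,0,0,0,0,0,0]],
  ],
)

```text
clock: 10.8
position: [0.6089, 0.1076, 0.0888]
ee_rot: [0.135, 0.991, -0.0, 0.0]
ft_force: [-8.8, -2.4, 15.8]
grip_width: 0.292
grasp_force: 112.1
```

send_rows(
  plan=[
    [[0,0,0,0,0,0.005,0],[0,0,0,0,0,0,0],[0,0,0,0,0,0,0]],
  ],
)

```text
clock: 11.05
position: [0.6089, 0.1076, 0.0888]
ee_rot: [0.135, 0.991, -0.0, 0.0]
ft_force: [-12.6, -2.5, 25.1]
grip_width: 0.298
grasp_force: 113.3
```

```bash
python3 - <<'E'
from h import *
out=[]; T=pose()
for n in ["scene","side"]:
    i=optics.camera(n)[:,:,::-1].copy(); b=proj(n,np.array([.6108,.1071,.06])); cx,cy=b.round().astype(int)
    out.append(cv2.resize(i[cy-25:cy+25,cx-25:cx+25],(400,400),interpolation=cv2.INTER_CUBIC))
cv2.imwrite("pics/v5.png",np.hstack(out)); o=get_obs(); print(o["position"],o["ft_force"],o["torque"],T[:3,2],o["clock"])
E
```

```text
[0.60887266 0.10758925 0.08875857] [-11.86514896  -3.80657382  24.96440841] [-0.59727728  2.73716601 -0.00933396] [ 5.50949500e-04 -4.46128664e-04 -9.99999749e-01] 11.15
```

View pics/v5.png

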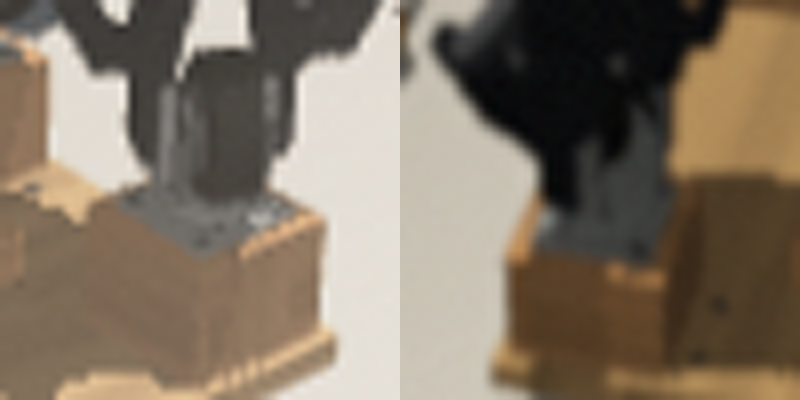

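Both views show the caster flush on the flange. The TCP stopped hard at the predicted seated height (0.0888 against 0.0887), pressing with about 25 N.

```bash
python3 -c "
from workcell import job
print(job.hand_in())"
```

```text
the job is handed in; nothing more can be done
None
```

The caster is pressed into the empty socket and I handed the job in at 11.15 s, still gripping at about 110 N and pressing down with about 25 N. It stopped hard at the expected seated height, but I couldn't observe the jaws closing directly and the hand-in gave no verdict.

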